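# Seat the bottle-roller's roller and hold its belt tensioner back

### The arm

A 6-joint arm with a two-finger parallel gripper is mounted at the origin on the work surface. World frame = base frame: x ahead of the robot, y to its left, z up, the work surface at z = 0. Lengths are in m, angles in degrees, forces in N, time in s.
With the tool pointing down it reaches from about 0.3 to 0.75 m from the base axis. Payload 8.5 kg.
Tool frame: the origin (TCP) lies midway between the tips of the shut fingers; the grasp point (between the pads) lies 19 mm behind it; z points along the fingers, y is the line along which they close (so a half turn about z gives the same grasp; the last joint's range is limited). The gripper opens to 85 mm and grips with 20 to 120 N. Pads are 22 mm wide; open, the fingers measure 114 mm over their backs; the gripper's body (76 mm by 85 mm) begins 54 mm behind the grasp point. The pads swing forward as they close: fully open they stand 13 mm farther back than shut.
Start: joints at [-81.32, 21.807, 74.336, -0, 83.858, -12.336], TCP at [0.197, -0.513, 0.207] pointing down, gripper open.
Joint ranges: [-178.18, 178.18], [-50.72, 133.34], [12.68, 142.11], [-81.47, 261.47], [9.98, 163.14], [-165.26, 165.26]. Speed limits (degrees/s): [136.94, 136.94, 180, 180, 180, 180].

### API

Orientations are given as [roll, pitch, yaw] about the fixed x, y, z axes, in that order (R = Rz(yaw) Ry(pitch) Rx(roll)).
In Python, from rig import r gives the robot as it stands.
- The arm moves only by the tool drive_tool, never from a script. Its argument "series" is a list of rows, each a list of 2 entries, a list of its own where there are three numbers: the shift along the tool's x, y, z each as a share of 0.2 m, from -1 to 1, then the turn, a rotation vector about the tool's x, y, z each as a share of 180 degrees, from -1 to 1. In form: [[[dx, dy, dz], [ax, ay, az]], ...]. A call has 1 to 8 rows; each row is the pose to reach, as a shift and turn from the pose commanded when the call began, along the tool's axes at that moment, turning the shorter way round; what a row does not reach only later rows make up. A row lasts 1/8 s, in which the tool goes at most 62.5 mm and 10.7 degrees, less where a joint would pass 70% of its speed; a pose out of reach is approached as far as the arm can. A call with a number of a shift or a turn outside -1 to 1 is refused whole. A call with a gripper value outside its range is refused whole. "jaw" is the opening, from 0 (shut) to 1 (fully open), set as the call begins (left out, the last holds). The fingers move at their own pace and stop on an object; "squeeze" is the grip in N (left out, the last holds). Time passes only in rows, so rows that repeat a pose let the fingers close. It gives the time, the measured TCP pose, the force, the opening and the grip force at its end, in the units of the state.
- r.read_state(): the state, without advancing time (a new reading comes with each control period).
- r.read_camera(name): name is "scene" or "top" or "wrist"; returns the picture (400x640x3 uint8, red, green, blue); there is no depth.
- r.camera_info(name): a dict with "fx", "fy", "cx", "cy" (pixels), "position" and "rotation" of the camera in the world. Camera axes: x right, y up, looking along -z (the intrinsics and any distortion apply to the point x, -y, -z); pixel columns grow to the right and rows downward; lengths in m; the calibration is good to about 2 mm. The wrist camera is an equidistant fisheye: a pixel r from the principal point sees the ray r / f radians off the axis. A picture is of the moment at which its call begins: read the wrist's pose just before it. camera_info takes no time and is no camera call; for the wrist camera it gives the pose at the moment of the call.
- r.sign_off(): hands the job in; it is judged then, once.
Trained networks look in the newest picture that a camera, given by its name, has taken for a name from the list of things; names that differ only in an ending like _2 or _b are one class to them, and where a whole thing is asked for, a point or a joint stands for the part that bears it (a point fixed in the world has none). Each returns a list of dicts, best first, with "score" (0 to 1); they miss things now and then, are a little off and sometimes report something else, mostly with a low value. They report only what shows in the picture. A call takes as long as a camera call. They do not tell look-alikes from the thing itself.
- r.outline_of(target, camera): "pixels" (400x640 bool, what is visible of it) and "bbox" ([left, top, right, bottom] in pixels, round what is visible of it).
The state is a dict: "time_s": time; "qpos": joint angles; "joint_vel": joint speeds; "tau": joint torques, N m; "tcp_pos": TCP position; "orientation": TCP orientation; "ft_force": force on the tool from outside, world axes, zero at the start; "moment": the same for the moment, N m; "opening": opening from 0.0 (shut) to 1.0 (fully open); "gripper_force": force on a finger pad.
Only numpy, scipy, OpenCV 4.12 (cv2) and the standard library are available. Lean on these libraries where they do the work, as an engineer would, in place of code of your own. Each camera call takes 0.05 s, during which the arm holds its last target. There are 200 camera calls.

### The job

The bottle roller is being fitted with a new drive belt: pick the loose roller out of its wooden cradle and lower it across the machine's two open V saddles, with its pulley end on the tensioner side, right down into the saddles before letting go. Then push the sprung tensioner arm by its cross handle away from the robot, past its ratchet click and fully back to its stop, and finish while still holding it pressed there so that a colleague can slip the belt on. Leave the other things on the bench where they are.

Things in the scene. Friction and masses are not known exactly. Their poses are not given: they have to be found in the camera images.
- roller: Loose roller, about 0.3 kg: black rubber cylinder, 30 mm across, 160 mm long, on a 10 mm steel shaft (224 mm overall); a 12 mm wide aluminium pulley, 34 mm across, sits at one end, its inner face 103 mm from the middle. Origin: on the axis at the rubber's middle (about the centre of mass); x along the shaft, pulley at -x. Starts level in the cradle, axis 50 mm up; take it from above by the middle.
- cradle: Plywood cradle fixed to the bench, in which the roller starts: base 170 x 70 x 10 mm with two V blocks 55 mm either side of its middle, 14 mm thick along the roller, tops 50 mm high; nothing between them above the base. Origin: centre of the underside, x axis along the roller.
- roller_pulley_end (a point): Point on the roller's axis 92 mm from the middle, on the bare shaft between rubber and pulley: it belongs in the middle of saddle_drive.
- roller_plain_end (a point): Point on the roller's axis 92 mm from the middle, on the bare shaft at the end without a pulley: it belongs in the middle of saddle_far.
- mixer: Bottle roller fixed to the bench: white base 200 x 315 mm, top 30 mm high, two grey upright cheeks, inner faces 172 mm apart, each with an open 90 degree V saddle (37 mm mouth, lips 106 mm high) on the robot's side; a second roller is fitted 100 mm behind. Motor under the saddle line, top 72 mm. Origin: underside, midway between cheeks; x away from the robot, y left; tensioner at -y.
- saddle_drive (a point): Where the shaft's axis lies when seated in the V saddle at the tensioner (-y) side: middle of the 12 mm thick cheek, 95 mm above the bench. About 6 mm of play along the shaft either way.
- saddle_far (a point): The same for the other saddle, 184 mm away (+y), 95 mm above the bench.
- tensioner (a joint): Sprung tensioner arm's angle about its level pivot (rad): 0 at rest, leaning 20 degrees towards the robot; grows as its top is pushed away from the robot (mixer +x). A pawl clicks in at about 0.58 and then keeps it from springing back below 0.56; back stop at 0.90. Force at the handle: about 4 N at rest, 11 N at the stop. Let go past the click, it springs back to 0.56.
- tensioner_handle (a point): Middle of the arm's round cross handle: 12 mm across, 58 mm long along the mixer's y, on the arm's -y side, 105 mm from the pivot; free in front, above and below. At rest 144 mm above the bench (machine's base below it is 30 mm high). It moves on an arc about the pivot, from 36 mm on the robot's side of it to 55 mm beyond it.
- tensioner_pivot (a point): Point on the arm's pivot axis, level with the handle's middle along that axis; 45 mm above the bench.
- amber_bottle: Bystander, to be left alone: amber glass bottle, 70 mm across, 150 mm tall; origin at its underside, centre.
- white_bottle: Bystander, to be left alone: white plastic jar-like bottle, 68 mm across, 120 mm tall; origin at its underside, centre.
- flask: Bystander, to be left alone: conical glass flask, 80 mm across, 113 mm tall; origin at its underside, centre.
- beaker: Bystander, to be left alone: glass beaker, 70 mm across, 85 mm tall; origin at its underside, centre.
- wrench: Bystander, to be left alone: steel wrench lying flat, 150 mm long; origin at its underside.
- parts_tray: Bystander, to be left alone: white tray 90 x 70 x 22 mm; origin at its underside, centre.
- marker: Bystander, to be left alone: marker pen lying flat, 120 mm long, 15 mm thick; origin at its underside, centre.
Not all that is in view belongs to the job. There is more than one size of the roller; the job needs the smaller.

How it is judged (in metres and radians):
On the way, in this order (a step that is already met when the one before it is completed fails the run):
1. the roller is lowered into both saddles, pulley end at the tensioner side, still in the gripper (each shaft end within 14 mm of its seat) (distance between roller_pulley_end and saddle_drive below 0.014 m and distance between roller_plain_end and saddle_far below 0.014 m and contact force between the fingers and roller above 1 N), for 0.05 s.
2. the roller lies in both saddles, let go and at rest (distance between roller_pulley_end and saddle_drive below 0.01 m and distance between roller_plain_end and saddle_far below 0.01 m and contact force between the fingers and roller below 0.2 N and linear speed of roller below 0.02 m/s), for 0.2 s.
3. the tensioner arm is pushed past its click and back to its stop (0.78 rad or more) (value of joint tensioner above 0.78 rad), for 0.2 s.
At the end, for the whole second after the job is handed in: The roller lies free in both V saddles (each shaft point within 10 mm of its seat, pulley on the tensioner side, not touched by the robot), and the fingers hold the tensioner arm still at 0.78 rad or more (its stop is at 0.90), with over 2 N of contact force (distance between roller_pulley_end and saddle_drive below 0.01 m and distance between roller_plain_end and saddle_far below 0.01 m and contact force between the arm and roller below 0.2 N and value of joint tensioner above 0.78 rad and velocity of joint tensioner between -0.1 and 0.1 rad/s and contact force between the fingers and tensioner above 2 N); the arm keeps its last pose, push and grip.
It fails at once if a bystander is moved by more than 40 mm (distance of any of amber_bottle, white_bottle, flask, beaker, wrench, parts_tray, marker from where it was at the start of the episode above 0.04 m).
It also fails if it takes over 54 s, if anything falls off the work surface, if the arm or the gripper's body presses on something with over 40 N, if the wrist force passes 120 N, or if a joint passes its speed limit or range.

## Working session

There is one attempt and no reset: what is moved stays moved. The work goes in short steps, Python scripts to look and compute and a tool call to move; the robot and the scene stay as the last step left them, time stands still between calls to the robot, and variables do not carry over. Pictures are saved under pics/ and viewed, at most 10 in all, crops included, and the job is handed in when it is done.

Besides the shell and the picture viewer there is one more tool, called after "Call:" in YAML: its name, and indented under it one key for each argument. drive_tool: Moves the arm, as the interface text tells. Its arguments: {"type":"object","properties":{"series":{"type":"array"},"jaw":{"type":"number"},"squeeze":{"type":"number"}},"required":["series"]}

```bash
ls; mkdir -p pics
python3 - <<'E'
from rig import r
import cv2,numpy as np
s=r.read_state();print({k:np.round(v,3).tolist() for k,v in s.items()})
for n in ("scene","top"):
    im=r.read_camera(n);cv2.imwrite(f"pics/{n}0.png",im[:,:,::-1])
    c=r.camera_info(n);print(n,{k:np.round(v,4).tolist() if not isinstance(v,str) else v for k,v in c.items()})
    for t in ("roller","cradle","mixer","tensioner_handle"):
        for d in r.outline_of(t,n): print(n,t,round(d["score"],2),d["bbox"],int(d["pixels"].sum()))
E
```

```text
pics
{'time_s': 0.0, 'qpos': [-81.319, 21.842, 74.386, 0.001, 83.858, -12.337], 'joint_vel': [-0.052, -0.081, 0.016, 0.051, 0.017, 0.108], 'tau': [-0.0, -44.846, -23.127, -0.0, 0.005, 0.0], 'tcp_pos': [0.197, -0.513, 0.206], 'orientation': [-179.916, -0.019, 21.017], 'ft_force': [-0.075, 0.836, -0.36], 'moment': [0.026, 0.003, 0.033], 'gripper_force': 0.0, 'opening': 1.003}
scene {'fx': 379.6665, 'fy': 379.6665, 'cx': 319.4153, 'cy': 195.2899, 'position': [1.1603, -0.1638, 0.7546], 'rotation': [48.0873, 0.7099, 79.9768]}
scene roller 0.72 [429.0, 175.9, 492.3, 236.0] 899
scene roller 0.72 [380.2, 128.8, 431.2, 175.6] 742
scene roller 0.47 [243.8, 196.4, 276.9, 236.9] 271
scene cradle 0.94 [427.5, 196.7, 487.7, 249.8] 1030
scene mixer 0.76 [241.7, 194.5, 375.4, 284.3] 8424
scene tensioner_handle 0.77 [241.1, 192.1, 279.7, 242.6] 338
top {'fx': 422.2633, 'fy': 422.2633, 'cx': 324.9909, 'cy': 185.6454, 'position': [0.4045, -0.0584, 1.1662], 'rotation': [3.0508, 0.7491, -89.573]}
top roller 0.94 [152.6, 250.2, 246.2, 323.8] 1548
top roller 0.73 [172.7, 128.5, 203.3, 214.0] 836
top cradle 0.73 [172.2, 141.7, 211.2, 200.1] 721
top mixer 0.97 [283.7, 126.4, 406.1, 202.5] 8483
top tensioner_handle 0.7 [367.3, 160.9, 404.0, 186.5] 281
```

View pics/scene0.png

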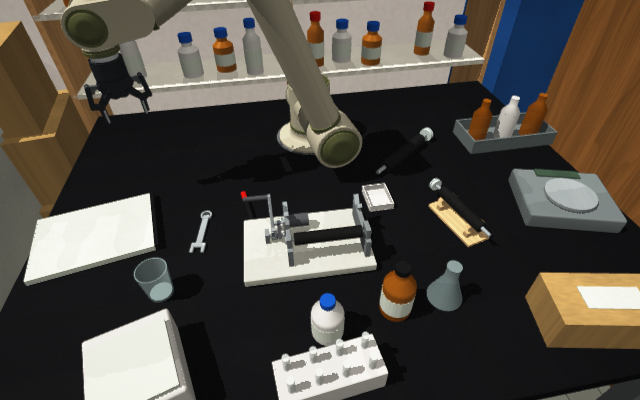

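View pics/top0.png

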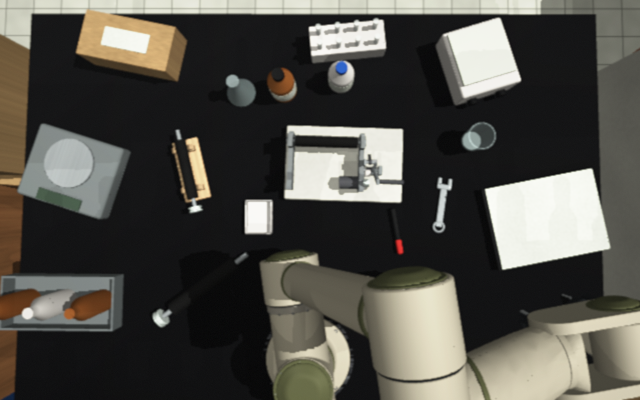

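```bash
cat > h.py <<'E'
import numpy as np,cv2
from scipy.spatial.transform import Rotation as R
def cam(c): return np.array(c["position"]),R.from_euler("xyz",c["rotation"],degrees=True).as_matrix()
def onz(c,uv,z):
    p,M=cam(c);uv=np.atleast_2d(uv).astype(float)
    d=np.c_[(uv[:,0]-c["cx"])/c["fx"],-(uv[:,1]-c["cy"])/c["fy"],-np.ones(len(uv))]@M.T
    return p+d*((z-p[2])/d[:,2])[:,None]
def proj(c,X):
    p,M=cam(c);q=(np.atleast_2d(X)-p)@M
    return np.c_[c["cx"]+c["fx"]*q[:,0]/-q[:,2],c["cy"]-c["fy"]*q[:,1]/-q[:,2]]
E
python3 - <<'E'
from rig import r
from h import *
t=cv2.imread("pics/top0.png")
a=cv2.resize(t[115:215,275:415],(784,560),interpolation=cv2.INTER_CUBIC)
cv2.imwrite("pics/c_mixer.png",a)
b=t[120:330,145:255];b=cv2.resize(b,None,fx=2.8,fy=2.8,interpolation=cv2.INTER_CUBIC)
s=cv2.imread("pics/scene0.png")[120:255,370:500];s=cv2.resize(s,None,fx=3.6,fy=3.6,interpolation=cv2.INTER_CUBIC)
o=np.zeros((590,780,3),np.uint8);o[:b.shape[0],:b.shape[1]]=b;o[:s.shape[0],310:310+s.shape[1]]=s
cv2.imwrite("pics/c_rollers.png",o)
c=r.camera_info("top")
print(onz(c,[[192,170],[180,131],[196,212]],.05).round(4));print(onz(c,[[285,127],[403,129],[402,202],[284,200]],.03).round(4))
E
```

```text
[[0.5032 0.3112 0.05  ]
 [0.6078 0.346  0.05  ]
 [0.3916 0.2979 0.05  ]]
[[ 0.6238  0.0668  0.03  ]
 [ 0.6199 -0.2532  0.03  ]
 [ 0.4224 -0.25    0.03  ]
 [ 0.4255  0.067   0.03  ]]
```

View pics/c_mixer.png

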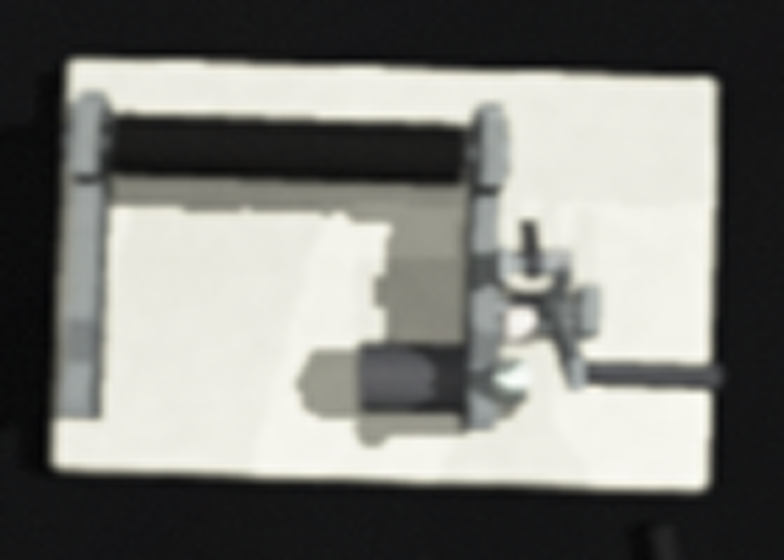

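View pics/c_rollers.png

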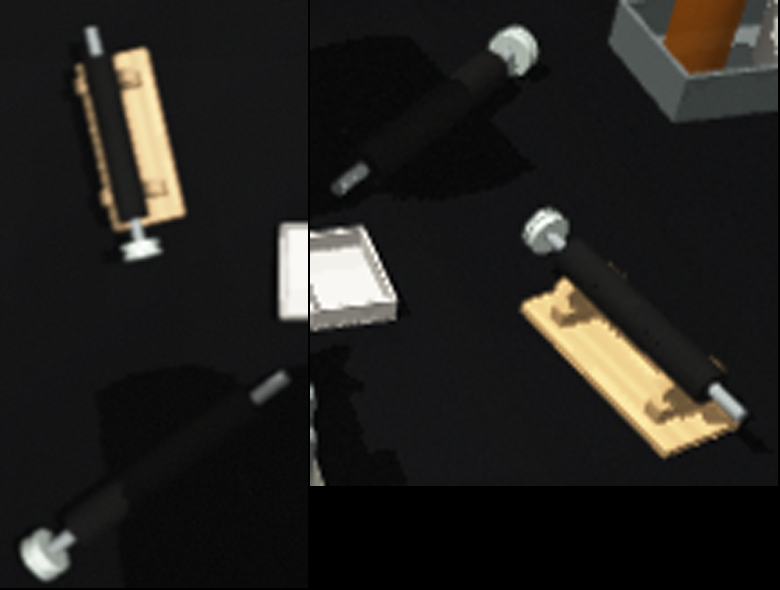

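Candidates: the roller in the cradle at top (192,170) (scene (460,208)); the longer, thicker one lying on the bench at top (205,288); and the one already fitted in the machine at (325,142). The cradle one fits (in the plywood cradle, ~0.22 m long, pulley at its robot-side end, top (196,210)); the crop confirms. In the mixer crop, the cheeks' outer top edges are at crop u≈60 and 499, the left V at v≈320–400, and the handle runs from (580,374) to (720,376).

Run:
```python
from rig import r
from h import *
c=r.camera_info("top");sc=r.camera_info("scene")
P=lambda L:[[275+(u+.5)/5.6-.5,115+(v+.5)/5.6-.5] for u,v in L]
b=onz(c,P([(66,58),(720,78),(712,492),(51,471)]),.03)
print("base",b.round(4),np.degrees(np.arctan2(*( (b[0]-b[1])[[0,1]]*[-1,1]))),np.degrees(np.arctan2(*((b[3]-b[2])[[0,1]]*[-1,1]))),b.mean(0))
e=onz(c,P([(60,300),(499,300)]),.106);print("cheeks",e.round(4),np.linalg.norm(e[0]-e[1]),e.mean(0))
f=onz(c,P([(105,145),(470,153)]),.095);print("fitted roller",f.round(4))
print("V mid left",onz(c,P([(80,357)]),.088).round(4),"mouth",onz(c,P([(80,320)]),.106).round(4))
print("handle",onz(c,P([(582,374),(722,377)]),.144).round(4))
h=max(r.outline_of("tensioner_handle","top"),key=lambda d:d["score"]);hs=[d for d in r.outline_of("tensioner_handle","scene")][0]
# roller rubber/pulley by mask
for n,cc in(("top",c),("scene",sc)):
  d=[d for d in r.outline_of("roller",n) if (d["bbox"][1]<200 and d["bbox"][0]<200 if n=="top" else d["bbox"][0]>425)][0]
  v,u=np.nonzero(d["pixels"]);X=onz(cc,np.c_[u,v],.05)[:,:2]
  m=X.mean(0);w=np.linalg.svd(X-m,full_matrices=False)[2][0];w*=np.sign(w[0])
  t=(X-m)@w;print(n,m.round(4),w.round(4),np.degrees(np.arctan2(w[1],w[0])),t.min(),t.max(), (m+w*(t.min()+t.max())/2).round(4))
c0=(b[0]+b[3])/2
yw=np.radians(-0.6)
```

```text
base [[ 0.6295  0.0632  0.03  ]
 [ 0.6213 -0.2536  0.03  ]
 [ 0.4212 -0.2493  0.03  ]
 [ 0.429   0.0679  0.03  ]] -1.4867196820796338 -1.4062547562669507 [ 0.52522806 -0.09296614  0.03      ]
cheeks [[ 0.5044  0.0564  0.106 ]
 [ 0.5056 -0.1412  0.106 ]] 0.19758677887375128 [ 0.50500438 -0.04241873  0.106     ]
fitted roller [[ 0.5766  0.0379  0.095 ]
 [ 0.5738 -0.1287  0.095 ]]
V mid left [[0.48   0.0488 0.088 ]] mouth [[0.4954 0.0472 0.106 ]]
handle [[ 0.4701 -0.1742  0.144 ]
 [ 0.4692 -0.2346  0.144 ]]
top [0.501  0.3278] [0.9681 0.2506] 14.514473084883091 -0.1094623734584128 0.11062823102905632 [0.5015 0.328 ]
scene [0.4987 0.3219] [0.9752 0.2215] 12.797135464238766 -0.12406285287962916 0.11738201511074815 [0.4954 0.3211]
```

```bash
cat >> h.py <<'E'
def go(s,p,rpy):
    M=R.from_euler("xyz",s["orientation"],degrees=True)
    d=M.inv().apply(np.array(p)-s["tcp_pos"])/.2
    a=(M.inv()*R.from_euler("xyz",rpy,degrees=True)).as_rotvec(degrees=True)/180
    print("shift",d.round(4),"turn",a.round(4))
E
python3 - <<'E'
from rig import r
from h import *
s=r.read_state();c=r.camera_info("wrist");print({k:np.round(v,4).tolist() if not isinstance(v,str) else v for k,v in c.items()})
p,M=cam(c);T=R.from_euler("xyz",s["orientation"],degrees=True).as_matrix();print(T.T@(p-s["tcp_pos"]),T.T@M)
go(s,[.3,-.36,.32],[180,0,52])
go(s,[.42,-.1,.34],[180,0,89])
E
```

```text
{'fx': 309.7069, 'fy': 309.7069, 'cx': 320.6393, 'cy': 198.666, 'position': [0.2628, -0.4889, 0.3742], 'rotation': [-15.9815, 0.0207, -68.9564]}
[ 0.06998486  0.00066837 -0.1672692 ] [[ 5.11764594e-04  9.61357372e-01  2.75302999e-01]
 [ 9.99999788e-01 -6.02746255e-04  2.45874800e-04]
 [ 4.02311403e-04  2.75302814e-01 -9.61357477e-01]]
shift [ 0.7547 -0.5317 -0.5653] turn [ 0.      0.     -0.1721]
shift [ 1.781  -1.5301 -0.6654] turn [ 0.      0.     -0.3777]
```

Call:
drive_tool:
  series:
    - [[0.2,-0.15,-0.3],[0,0,-0.05]]
    - [[0.5,-0.3,-0.565],[0,0,-0.11]]
    - [[0.755,-0.53,-0.565],[0,0,-0.17]]

```text
time_s: 1.08
tcp_pos: [0.2821, -0.3914, 0.3127]
orientation: [179.8, 0.1, 51.8]
ft_force: [1.5, -0.1, -0.8]
opening: 1.001
gripper_force: 0.0
```

Run:
```python
from rig import r
from h import *
s=r.read_state();print(s["time_s"],s["tcp_pos"],s["orientation"])
go(s,[.42,-.12,.34],[180,0,88.5])
```

```text
1.075 [ 0.2820762  -0.39138026  0.31270107] [1.79808421e+02 9.90911852e-02 5.17922463e+01]
shift [ 1.4925 -0.2969 -0.1401] turn [ 0.0009  0.0009 -0.2039]
```

Call:
drive_tool:
  series:
    - [[0.3,-0.06,-0.03],[0,0,-0.05]]
    - [[0.6,-0.12,-0.07],[0,0,-0.1]]
    - [[0.9,-0.18,-0.1],[0,0,-0.15]]
    - [[1.0,-0.25,-0.1],[0,0,-0.2036]]
    - [[1.0,-0.25,-0.1],[0,0,-0.2036]]

```text
time_s: 1.7
tcp_pos: [0.3667, -0.2028, 0.3311]
orientation: [180.0, 0.0, 88.3]
ft_force: [0.0, 0.7, -0.3]
opening: 0.999
gripper_force: 0.0
```

```bash
cat > fe.py <<'E'
from h import *
def fray(c,uv):
    p,M=cam(c);uv=np.atleast_2d(uv).astype(float);x=(uv[:,0]-c["cx"])/c["fx"];y=(uv[:,1]-c["cy"])/c["fy"];t=np.hypot(x,y);k=np.sin(t)/np.maximum(t,1e-9)
    return p,np.c_[x*k,-y*k,-np.cos(t)]@M.T
def fonz(c,uv,z):
    p,d=fray(c,uv);return p+d*((z-p[2])/d[:,2])[:,None]
def fproj(c,X):
    p,M=cam(c);q=(np.atleast_2d(X)-p)@M;rr=np.hypot(q[:,0],q[:,1]);t=np.arctan2(rr,-q[:,2])/np.maximum(rr,1e-9)
    return np.c_[c["cx"]+c["fx"]*q[:,0]*t,c["cy"]-c["fy"]*q[:,1]*t]
E
python3 - <<'E'
from rig import r
from fe import *
import pickle
s=r.read_state();print(s["time_s"],s["tcp_pos"],s["orientation"])
c=r.camera_info("wrist");im=r.read_camera("wrist")[:,:,::-1].copy()
cv2.imwrite("pics/w1raw.png",im);pickle.dump(c,open("w1.pkl","wb"))
yw=np.radians(-1.45);ex=np.array([np.cos(yw),np.sin(yw),0]);ey=np.array([-ex[1],ex[0],0])
o=np.array([.478,-.042,0])  # saddle line midpoint guess
def pt(x,y,z): return o+x*ex+y*ey+[0,0,z]
for sgn in(1,-1):
  for y in(86,98):
    q=fproj(c,[pt(x,sgn*y/1e3,.106) for x in np.linspace(-.03,.03,7)])
    for a in q: cv2.circle(im,tuple(np.round(a).astype(int)),1,(0,0,255),-1)
  a=fproj(c,[pt(0,sgn*.092,.088)])[0];cv2.circle(im,tuple(np.round(a).astype(int)),1,(0,255,0),-1)
cv2.imwrite("pics/w1.png",im)
E
```

```text
1.7 [ 0.36674513 -0.20275047  0.33106478] [1.79960405e+02 3.86493887e-02 8.82732926e+01]
```

View pics/w1.png

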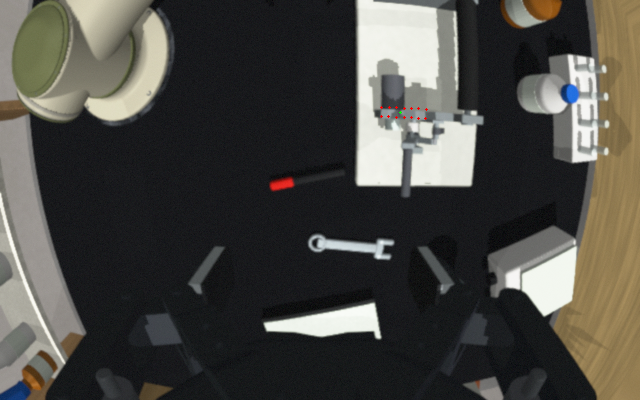

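Call:
drive_tool:
  series:
    - [[0.25,0.2,0],[0,0,0]]
    - [[0.5,0.5,0],[0,0,0]]
    - [[0.5,0.5,0],[0,0,0]]

```text
time_s: 2.12
tcp_pos: [0.4715, -0.1067, 0.3299]
orientation: [-179.9, -0.0, 88.1]
ft_force: [-0.3, -0.8, -0.3]
opening: 1.002
gripper_force: 0.0
```

Run:
```python
from rig import r
from fe import *
import pickle
s=r.read_state();print(s["time_s"],s["tcp_pos"],s["orientation"])
c=r.camera_info("wrist");im=r.read_camera("wrist")[:,:,::-1].copy()
cv2.imwrite("pics/w2raw.png",im);pickle.dump(c,open("w2.pkl","wb"))
yw=np.radians(-1.45);ex=np.array([np.cos(yw),np.sin(yw),0]);ey=np.array([-ex[1],ex[0],0])
o=np.array([.478,-.042,0])
pt=lambda x,y,z:o+x*ex+y*ey+[0,0,z]
q=fproj(c,[pt(x,y,.1) for x in(-.05,.13) for y in(-.21,.12)]);print(q)
l,t=np.floor(q.min(0)).astype(int)-5;R_,b=np.ceil(q.max(0)).astype(int)+5;l=max(l,0);t=max(t,0)
k=min(790/(R_-l),590/(b-t));cr=cv2.resize(im[t:b,l:R_],None,fx=k,fy=k,interpolation=cv2.INTER_CUBIC)
for sgn in(1,-1):
  for y in(86,98):
    for a in fproj(c,[pt(x/1e3,sgn*y/1e3,.106) for x in(-30,-18.5,18.5,30)]): cv2.circle(cr,tuple(np.round((a+.5-[l,t])*k).astype(int)),2,(0,0,255),-1)
    a=fproj(c,[pt(0,sgn*y/1e3,.088)])[0];cv2.circle(cr,tuple(np.round((a+.5-[l,t])*k).astype(int)),2,(0,255,0),-1)
print(l,t,k);cv2.imwrite("pics/w2.png",cr)
```

```text
2.125 [ 0.47151015 -0.10673123  0.32986882] [-1.79949056e+02 -3.00032482e-02  8.80867154e+01]
[[290.1666296  265.75636956]
 [283.91413837  25.77884497]
 [411.93634805 263.27251289]
 [422.29010361  29.93673265]]
278 20 2.350597609561753
```

View pics/w2.png

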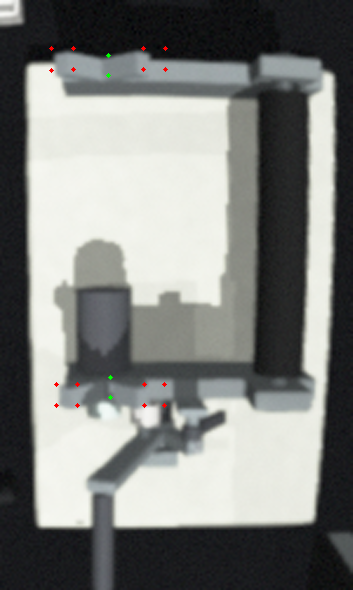

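Wrist view 2: both V saddles show clearly (far V bottom at crop (105,67), drive V at (107,392)), 1–2 mm from my projected model; good enough. On to the roller.

Call:
drive_tool:
  series:
    - [[0.3,-0.05,0],[0,0,0.055]]
    - [[0.6,-0.1,0],[0,0,0.11]]
    - [[0.9,-0.15,0],[0,0,0.165]]
    - [[1.0,-0.2,0],[0,0,0.22]]

```text
time_s: 2.68
tcp_pos: [0.4359, 0.0941, 0.3306]
orientation: [180.0, 0.0, 49.1]
ft_force: [1.0, 0.3, 0.8]
opening: 0.999
gripper_force: 0.0
```

Run:
```python
from rig import r
from h import *
s=r.read_state();print(s["time_s"],s["tcp_pos"],s["orientation"])
go(s,[.41,.3,.3],[180,0,14.5])
```

```text
2.675 [0.4359354  0.09405413 0.33056956] [1.79993702e+02 1.36087402e-02 4.90623032e+01]
shift [ 0.6929 -0.7727  0.1526] turn [1.00e-04 1.00e-04 1.92e-01]
```

Call:
drive_tool:
  series:
    - [[0.2,-0.2,0.05],[0,0,0.05]]
    - [[0.4,-0.4,0.1],[0,0,0.1]]
    - [[0.6,-0.6,0.15],[0,0,0.15]]
    - [[0.69,-0.77,0.15],[0,0,0.192]]
    - [[0.69,-0.77,0.15],[0,0,0.192]]

```text
time_s: 3.3
tcp_pos: [0.4085, 0.2993, 0.3002]
orientation: [180.0, 0.0, 14.9]
ft_force: [-0.5, -0.5, 0.3]
opening: 1.001
gripper_force: 0.0
```

Run:
```python
from rig import r
from fe import *
import pickle
s=r.read_state();print(s["time_s"],s["tcp_pos"],s["orientation"])
c=r.camera_info("wrist");im=r.read_camera("wrist")[:,:,::-1].copy()
pickle.dump(c,open("w3.pkl","wb"));cv2.imwrite("pics/w3raw.png",im)
for n in("roller","cradle"):
  for d in r.outline_of(n,"wrist")[:2]:
    v,u=np.nonzero(d["pixels"]);X=fonz(c,np.c_[u,v],.05)[:,:2];m=X.mean(0);w=np.linalg.svd(X-m,full_matrices=False)[2][0];w*=np.sign(w[0]);t=(X-m)@w
    print(n,d["score"],d["bbox"],m.round(4),np.degrees(np.arctan2(w[1],w[0])),t.min(),t.max(),(m+w*(t.min()+t.max())/2).round(4))
  u=[np.nonzero(d["pixels"])]
q=fproj(c,[[.5015+k*.9681,.328+k*.2506,.05] for k in(-.115,-.103,-.08,0,.08,.112)]);print(q.round(1))
l,t=np.floor(q.min(0)).astype(int)-30;r_,b=np.ceil(q.max(0)).astype(int)+30;t=max(t,0);l=max(l,0)
k=min(790/(r_-l),590/(b-t));cr=cv2.resize(im[t:b,l:r_],None,fx=k,fy=k,interpolation=cv2.INTER_CUBIC)
for a in q: cv2.circle(cr,tuple(np.round((a+.5-[l,t])*k).astype(int)),2,(0,0,255),-1)
print(l,t,k);cv2.imwrite("pics/w3.png",cr)
```

```text
3.3 [0.40845899 0.29926045 0.30024085] [1.79986902e+02 4.18418643e-02 1.49357491e+01]
roller 0.8 [222.1, 254.8, 381.1, 319.2] [0.2097 0.285 ] -52.04997819648036 -0.1470610009125056 0.13660602457331922 [0.2065 0.2891]
roller 0.65 [306.6, 10.7, 331.4, 177.7] [0.4946 0.3227] 14.32762948523843 -0.10664703328869796 0.12065581877036971 [0.5014 0.3244]
cradle 0.73 [295.5, 34.2, 344.0, 147.0] [0.5052 0.3257] 14.96164711670155 -0.07601192051477285 0.07777711603930725 [0.506 0.326]
[[316.8 176.3]
 [316.9 167.7]
 [317.  151. ]
 [317.4  91.9]
 [317.8  34.2]
 [318.   12.4]]
286 0 2.8502415458937196
```

View pics/w3.png

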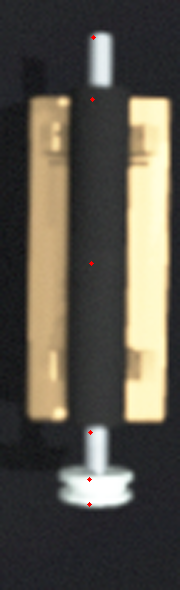

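Shows the cradle roller upright in view, axis at crop u≈98, pulley at (96,488); model 3 mm off sideways, corrected.

Run:
```python
from rig import r
from h import *
s=r.read_state()
go(s,[.5025,.3248,.15],[180,0,14.5]);go(s,[.5025,.3248,.026],[180,0,14.5])
```

```text
shift [ 0.4852 -0.0133  0.7533] turn [ 0.0001 -0.      0.0022]
shift [ 0.4852 -0.0136  1.3733] turn [ 0.0001 -0.      0.0022]
```

Call:
drive_tool:
  series:
    - [[0.25,-0.01,0.15],[0,0,0.002]]
    - [[0.485,-0.013,0.4],[0,0,0.002]]
    - [[0.485,-0.013,0.65],[0,0,0.002]]
    - [[0.485,-0.013,0.753],[0,0,0.002]]
    - [[0.485,-0.013,0.753],[0,0,0.002]]
  jaw: 1

```text
time_s: 4.08
tcp_pos: [0.5019, 0.3245, 0.1488]
orientation: [180.0, 0.2, 14.5]
ft_force: [0.0, 0.5, 0.8]
opening: 0.997
gripper_force: 0.0
```

Call:
drive_tool:
  series:
    - [[0,0,0.2],[0,0,0]]
    - [[0,0,0.4],[0,0,0]]
    - [[0,0,0.55],[0,0,0]]
    - [[0,0,0.62],[0,0,0]]
    - [[0,0,0.62],[0,0,0]]

```text
time_s: 4.7
tcp_pos: [0.5023, 0.3261, 0.0267]
orientation: [-180.0, -0.0, 14.6]
ft_force: [-0.4, -0.3, 1.2]
opening: 0.998
gripper_force: 0.0
```

Call:
drive_tool:
  series:
    - [[0,0,0],[0,0,0]]
    - [[0,0,0],[0,0,0]]
    - [[0,0,0],[0,0,0]]
    - [[0,0,0],[0,0,0]]
    - [[0,0,0],[0,0,0]]
    - [[0,0,0],[0,0,0]]
    - [[0,0,0],[0,0,0]]
    - [[0,0,0],[0,0,0]]
  jaw: 0
  squeeze: 60

```text
time_s: 5.7
tcp_pos: [0.5022, 0.3254, 0.0272]
orientation: [179.9, -0.1, 14.6]
ft_force: [-1.4, -7.2, 7.4]
opening: 0.307
gripper_force: 58.6
```

Call:
drive_tool:
  series:
    - [[0,0,-0.15],[0,0,0]]
    - [[0,0,-0.4],[0,0,0]]
    - [[0,0,-0.7],[0,0,0]]
    - [[0,0,-1.0],[0,0,0]]
    - [[0,0,-1.0],[0,0,0]]

```text
time_s: 6.32
tcp_pos: [0.5029, 0.3271, 0.2308]
orientation: [-179.9, -0.5, 14.7]
ft_force: [0.2, 0.1, -4.0]
opening: 0.307
gripper_force: 59.2
```

Run:
```python
from rig import r
from fe import *
s=r.read_state();print(s["time_s"],s["tcp_pos"],s["orientation"],s["opening"],s["gripper_force"],s["ft_force"])
c=r.camera_info("wrist");im=r.read_camera("wrist")[:,:,::-1].copy()
M=R.from_euler("xyz",s["orientation"],degrees=True)
q=fproj(c,[s["tcp_pos"]+M.apply([k,0,-.024]) for k in(-.103,-.08,.08,.112)]);print(q.round(1))
for a in q: cv2.circle(im,tuple(np.round(a).astype(int)),1,(0,0,255),-1)
o=[np.vstack([im])]
top=r.read_camera("top")[:,:,::-1]
cv2.imwrite("pics/w4.png",np.hstack([cv2.resize(im[200:,180:460],None,fx=1.7,fy=1.7),cv2.resize(top[110:230,130:260],(310,340))[:340]]))
go(s,[.46,.17,.25],[180,0,52])
```

```text
6.325 [0.50285624 0.32710217 0.2308059 ] [-179.932372     -0.53033869   14.65581611] 0.30733318127817805 59.18442964553833 [ 0.21950164  0.10344301 -4.04276894]
[[319.6 384.6]
 [319.6 362.7]
 [319.3  90.8]
 [319.3  24.1]]
shift [-0.4051  0.7056 -0.1006] turn [ 0.0006 -0.003  -0.2075]
```

View pics/w4.png

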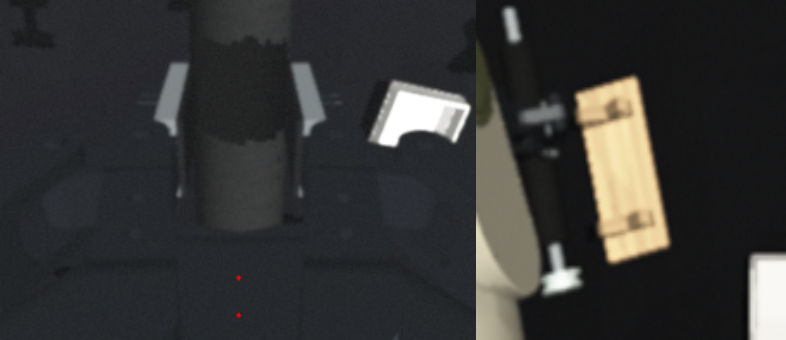

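Run:
```python
from rig import r
from fe import *
from h import *
s=r.read_state()
c=r.camera_info("wrist");im=r.read_camera("wrist");g=im[:,313:326].mean((1,2))
print(g[0:200:3].round().astype(int).tolist());cv2.imwrite("pics/w5raw.png",im[:,:,::-1])
M=R.from_euler("xyz",s["orientation"],degrees=True)
for k in(.06,.07,.08,.09,.1,.112,.12): print(k,fproj(c,[s["tcp_pos"]+M.apply([k,0,z]) for z in(-.024,-.029,-.039)])[:,1].round(1))
# top: pulley and tip
t=r.camera_info("top");ti=r.read_camera("top")
d=r.outline_of("roller","top")
q=proj(t,[s["tcp_pos"]+M.apply([k,0,-.024]) for k in(-.115,-.103,-.08,0,.08,.112)]);print(q.round(1).tolist())
sub=ti[100:230,150:180+40].max(2);ys,xs=np.nonzero(sub>150);
for y in range(100,230,2): print(y,(ti[y,130:172].max(1)>140).nonzero()[0]+130) if (ti[y,130:172].max(1)>140).any() else 0
```

```text
[42, 41, 41, 42, 41, 42, 42, 47, 210, 218, 218, 218, 218, 218, 219, 218, 219, 218, 219, 219, 219, 219, 220, 220, 219, 220, 220, 125, 56, 56, 56, 57, 57, 56, 56, 55, 57, 57, 57, 57, 57, 57, 56, 56, 57, 58, 57, 57, 57, 56, 58, 58, 58, 58, 57, 57, 58, 57, 57, 58, 58, 57, 57, 56, 57, 58, 58]
0.06 [134.  134.7 136.5]
0.07 [112.4 112.4 112.4]
0.08 [90.8 90.  88.3]
0.09 [69.4 67.9 64.5]
0.1 [48.4 46.2 41.2]
0.112 [24.  21.  14.4]
0.12 [ 8.4  4.9 -2.7]
[[167.2, 213.7], [165.9, 208.3], [163.6, 198.1], [155.4, 162.7], [147.3, 127.7], [144.1, 113.8]]
114 [143 144 145]
116 [143 144 145 146]
118 [144 145 146 147]
120 [144 145 146 147]
122 [145 146 147]
124 [145 146 147]
184 [130]
186 [130 131]
188 [130 131 132]
190 [130 131 132 133]
192 [130 131 132 133]
194 [130 131 132 133 134]
196 [130 131 132 133 134 135]
198 [130 131 132 133 134 135 136 137 162 163 164 165]
200 [130 131 132 133 134 135 136 137 138 162 163 164 165]
202 [130 131 132 133 134 135 136 137 138 139 163 164 165 166]
204 [130 131 132 133 134 135 136 137 138 139 140 141 163 164 165 166]
206 [130 131 132 133 134 135 136 137 138 139 140 141 142 163 164 165 166 167
 168 169 170 171]
208 [130 131 132 133 134 135 136 137 138 139 140 141 142 143 144 159 160 161
 162 163 164 165 166 167 168 169 170 171]
210 [130 131 132 133 134 135 136 137 138 139 140 141 142 143 144 145 146 160
 161 162 163 164 165 166 167 168 169 170 171]
212 [130 131 132 133 134 135 136 137 138 159 160 161 162 163 164 165 166 167]
214 [130 131 132 133 134 135 136 137 138 139]
216 [130 131 132 133 134 135 136 137 138 139 140 141]
218 [130 131 132 133 134 135 136 137 138 139 140 141]
220 [130 131 132 133 134 135 136 137 138 139 140]
222 [130 131 132 133 134 135 136 137 138 139 140 141]
224 [130 131 132 133 134 135 136 137 138 139 140 141 142]
226 [130 131 132 133 134 135 136 137 138 139 140 141 142 143]
228 [130 131 132 133 134 135 136 137 138 139 140 141 142 143 144]
```

Call:
drive_tool:
  series:
    - [[-0.1,0.18,-0.03],[0,0,-0.05]]
    - [[-0.2,0.36,-0.05],[0,0,-0.1]]
    - [[-0.3,0.54,-0.08],[0,0,-0.15]]
    - [[-0.4,0.7,-0.1],[0,0,-0.205]]
    - [[-0.4,0.7,-0.1],[0,0,-0.205]]

```text
time_s: 7.2
tcp_pos: [0.4589, 0.1691, 0.2454]
orientation: [-179.9, 0.1, 51.5]
ft_force: [0.1, -0.5, -2.7]
opening: 0.301
gripper_force: 59.2
```

Run:
```python
from rig import r
from h import *
s=r.read_state();print(s["time_s"],s["tcp_pos"],s["orientation"])
go(s,[.476,-.0435,.22],[180,0,88.5])
```

```text
7.2 [0.45888991 0.16912861 0.24543879] [-1.79938477e+02  7.74313291e-02  5.14541621e+01]
shift [-0.778   0.7295  0.1275] turn [-0.0005  0.0003 -0.2058]
```

Call:
drive_tool:
  series:
    - [[-0.18,0.17,0.03],[0,0,-0.05]]
    - [[-0.36,0.34,0.06],[0,0,-0.1]]
    - [[-0.54,0.51,0.1],[0,0,-0.15]]
    - [[-0.72,0.68,0.127],[0,0,-0.206]]
    - [[-0.778,0.73,0.127],[0,0,-0.206]]
    - [[-0.778,0.73,0.127],[0,0,-0.206]]

```text
time_s: 7.95
tcp_pos: [0.4772, -0.0418, 0.22]
orientation: [-179.9, -0.0, 88.4]
ft_force: [0.4, 0.6, -2.8]
opening: 0.303
gripper_force: 59.2
```

Run:
```python
from rig import r
from fe import *
s=r.read_state();print(s["time_s"],s["tcp_pos"],s["orientation"])
go(s,[.476,-.0435,.105],[180,0,88.5])
c=r.camera_info("wrist");im=r.read_camera("wrist")[:,:,::-1].copy()
cv2.imwrite("pics/w6.png",cv2.resize(im[0:220,220:440],None,fx=2.7,fy=2.7,interpolation=cv2.INTER_CUBIC))
t=r.camera_info("top");ti=r.read_camera("top")[:,:,::-1];cv2.imwrite("pics/t6.png",ti)
```

```text
7.95 [ 0.47724045 -0.04179969  0.22003151] [-1.79933501e+02 -4.90436743e-02  8.83862722e+01]
shift [-0.0092 -0.0053  0.5752] turn [-0.0004 -0.0003 -0.0006]
```

View pics/w6.png

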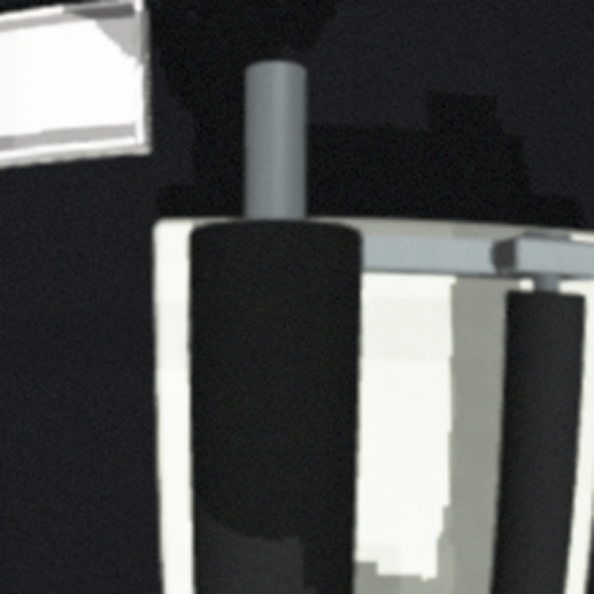

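Run:
```python
from rig import r
from fe import *
import pickle
c=r.camera_info("wrist")
f=lambda u,v:[220+u/2.7,v/2.7]
print("rub far rim",fonz(c,[f(545,293)],.11),"inner face top rear",fonz(c,[f(430,268),f(545,270)],.106))
print("held rubber rim",fonz(c,[f(275,228)],.22+.024+.015),"tip",fonz(c,[f(275,62)],.22+.029))
w=pickle.load(open("w2.pkl","rb"));g=lambda u,v:[278+u/2.35,20+v/2.35]
im=cv2.imread("pics/w2raw.png").max(2).astype(int);u=int(278+285/2.35)
print(im[45:70,u].tolist(),im[160:200,u-2].tolist())
print(im[35:70,int(278+66/2.35)].tolist(),im[170:200,int(278+66/2.35)].tolist())
print("lip rows->y z.106",[(v,fonz(w,[[306,v]],.106)[0][1].round(4)) for v in(40,44,48,52,56,176,180,184,188,192,196)])
print("rub rows->y z.11",[(v,fonz(w,[[u,v]],.11)[0][1].round(4)) for v in(52,56,60,176,180,184)])
```

```text
rub far rim [[0.57195057 0.03286543 0.11      ]] inner face top rear [[0.53250964 0.04043723 0.106     ]
 [0.57328804 0.04096261 0.106     ]]
held rubber rim [[0.479947   0.04027254 0.259     ]] tip [[0.48070912 0.06984865 0.249     ]]
[155, 163, 164, 165, 166, 167, 160, 144, 115, 111, 117, 117, 103, 75, 49, 38, 38, 40, 39, 37, 39, 41, 39, 38, 36] [39, 37, 39, 38, 39, 40, 40, 39, 39, 39, 38, 40, 40, 38, 44, 42, 40, 41, 39, 43, 62, 91, 105, 99, 85, 82, 103, 137, 155, 159, 161, 163, 162, 165, 171, 204, 230, 235, 236, 236]
[24, 16, 21, 20, 13, 20, 57, 113, 151, 160, 161, 161, 161, 162, 162, 160, 150, 139, 150, 147, 118, 110, 111, 120, 139, 171, 220, 239, 242, 241, 242, 243, 243, 240, 237] [165, 164, 163, 154, 142, 145, 169, 168, 157, 142, 125, 123, 120, 111, 113, 136, 155, 160, 158, 158, 158, 159, 165, 187, 222, 233, 237, 236, 238, 237]
lip rows->y z.106 [(40, np.float64(0.0564)), (44, np.float64(0.0511)), (48, np.float64(0.0458)), (52, np.float64(0.0406)), (56, np.float64(0.0353)), (176, np.float64(-0.1182)), (180, np.float64(-0.1235)), (184, np.float64(-0.1288)), (188, np.float64(-0.1341)), (192, np.float64(-0.1395)), (196, np.float64(-0.1449))]
rub rows->y z.11 [(52, np.float64(0.0398)), (56, np.float64(0.0345)), (60, np.float64(0.0292)), (176, np.float64(-0.1207)), (180, np.float64(-0.126)), (184, np.float64(-0.1314))]
```

Call:
drive_tool:
  series:
    - [[-0.018,-0.009,0.2],[0,0,0]]
    - [[-0.018,-0.009,0.4],[0,0,0]]
    - [[-0.018,-0.009,0.55],[0,0,0]]
    - [[-0.018,-0.009,0.57],[0,0,0]]
    - [[-0.018,-0.009,0.57],[0,0,0]]

```text
time_s: 8.68
tcp_pos: [0.4758, -0.0449, 0.1075]
orientation: [179.9, 0.0, 88.7]
ft_force: [1.0, -0.5, -2.4]
opening: 0.303
gripper_force: 59.3
```

Call:
drive_tool:
  series:
    - [[0,0,0.05],[0,0,0]]
    - [[0,0,0.09],[0,0,0]]
    - [[0,0,0.12],[0,0,0]]
    - [[0,0,0.14],[0,0,0]]
    - [[0,0,0.155],[0,0,0]]
    - [[0,0,0.165],[0,0,0]]
    - [[0,0,0.165],[0,0,0]]

```text
time_s: 9.55
tcp_pos: [0.4752, -0.0455, 0.0736]
orientation: [180.0, 0.0, 88.6]
ft_force: [-0.1, 0.2, -3.2]
opening: 0.308
gripper_force: 59.2
```

No contact force yet; go down in small steps until seated.

Call:
drive_tool:
  series:
    - [[0,0,0.007],[0,0,0]]
    - [[0,0,0.012],[0,0,0]]
    - [[0,0,0.012],[0,0,0]]

```text
time_s: 9.93
tcp_pos: [0.4755, -0.0455, 0.0729]
orientation: [179.9, 0.0, 88.6]
ft_force: [-5.2, 0.9, 15.8]
opening: 0.304
gripper_force: 62.9
```

Contact at the expected height (axis ≈ 95.5 mm). Release and look.

Call:
drive_tool:
  series:
    - [[0,0,0],[0,0,0]]
    - [[0,0,0],[0,0,0]]
    - [[0,0,0],[0,0,0]]
    - [[0,0,0],[0,0,0]]
    - [[0,0,0],[0,0,0]]
    - [[0,0,0],[0,0,0]]
  jaw: 0.8

```text
time_s: 10.68
tcp_pos: [0.4752, -0.0455, 0.0712]
orientation: [-180.0, -0.0, 88.6]
ft_force: [0.3, -0.7, -0.4]
opening: 0.799
gripper_force: 0.0
```

Run:
```python
from rig import r
from fe import *
s=r.read_state();print(s["time_s"],s["gripper_force"],s["ft_force"])
w=r.read_camera("wrist")[:,:,::-1];S=r.read_camera("scene")[:,:,::-1]
a=cv2.resize(w[0:230,210:430],(400,418),interpolation=cv2.INTER_CUBIC)
b=cv2.resize(S[180:300,230:390],(400,300),interpolation=cv2.INTER_CUBIC)
o=np.zeros((420,800,3),np.uint8);o[:418,:400]=a;o[:300,400:]=b;cv2.imwrite("pics/p8.png",o)
```

```text
10.675 0.0 [ 0.34670843 -0.71564436 -0.44219845]
```

View pics/p8.png

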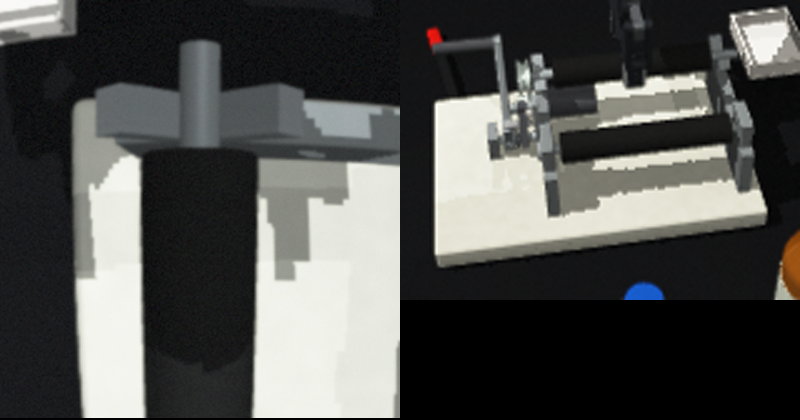

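Picture: shaft sits in the far V (200,100) between the lips, rubber inside the cheek; the force is zero, so it is seated and free. Retreat upward and measure the tensioner.

Call:
drive_tool:
  series:
    - [[0,0,-0.1],[0,0,0]]
    - [[0,0,-0.3],[0,0,0]]
    - [[0,0,-0.55],[0,0,0]]
    - [[0,0,-0.75],[0,0,0]]
    - [[0,0,-0.75],[0,0,0]]

```text
time_s: 11.4
tcp_pos: [0.4763, -0.0458, 0.2239]
orientation: [179.7, 0.1, 88.6]
ft_force: [0.2, -0.6, 0.4]
opening: 0.798
gripper_force: 0.0
```

Run:
```python
from rig import r
from fe import *
import pickle
s=r.read_state();print(s["time_s"],s["tcp_pos"],s["orientation"])
w=pickle.load(open("w2.pkl","rb"));print("w2 handle start",fonz(w,[[278+103/2.35,20+488/2.35],[278+102/2.35,20+580/2.35]],.144).round(4))
t=r.camera_info("top");r.read_camera("top")
for d in r.outline_of("tensioner_handle","top")[:1]:
    v,u=np.nonzero(d["pixels"]);k=u>382;X=onz(t,np.c_[u,v][k],.144);print(d["bbox"],X.min(0),X.max(0))
for d in r.outline_of("roller","top")[:4]:
    v,u=np.nonzero(d["pixels"]);X=onz(t,np.c_[u,v],.095);print(d["score"],X.mean(0),X.min(0),X.max(0))
go(s,[.425,-.208,.22],[180,0,88.5])
```

```text
11.4 [ 0.47628173 -0.04576575  0.2238614 ] [1.79666570e+02 1.08488576e-01 8.86249990e+01]
w2 handle start [[ 0.4709 -0.1752  0.144 ]
 [ 0.4687 -0.2296  0.144 ]]
[367.1, 158.4, 398.0, 184.2] [ 0.46642085 -0.22608707  0.144     ] [ 0.47363308 -0.18501335  0.144     ]
0.85 [0.19853899 0.27255955 0.095     ] [0.10846459 0.15414001 0.095     ] [0.28974496 0.38586982 0.095     ]
0.68 [ 0.46937626 -0.08951479  0.095     ] [ 0.45869927 -0.15562719  0.095     ] [0.48420093 0.04009159 0.095     ]
shift [-0.8171 -0.237   0.0195] turn [0.0019 0.0006 0.0007]
```

Call:
drive_tool:
  series:
    - [[-0.25,-0.08,0],[0,0,0]]
    - [[-0.5,-0.16,0],[0,0,0]]
    - [[-0.75,-0.22,0],[0,0,0]]
    - [[-0.815,-0.24,0],[0,0,0]]
    - [[-0.815,-0.24,0],[0,0,0]]
    - [[-0.815,-0.24,0],[0,0,0]]
  jaw: 0

```text
time_s: 12.3
tcp_pos: [0.4235, -0.206, 0.2209]
orientation: [-180.0, -0.0, 88.7]
ft_force: [-0.4, 0.4, -0.0]
opening: 0.002
gripper_force: 0.0
```

Call:
drive_tool:
  series:
    - [[0,0,0.15],[0,0,0]]
    - [[0,0,0.35],[0,0,0]]
    - [[0,0,0.5],[0,0,0]]
    - [[0,0,0.56],[0,0,0]]
    - [[0,0,0.56],[0,0,0]]

```text
time_s: 12.92
tcp_pos: [0.4236, -0.2067, 0.1093]
orientation: [-180.0, -0.0, 88.7]
ft_force: [0.4, 0.1, 0.4]
opening: 0.003
gripper_force: 0.0
```

Call:
drive_tool:
  series:
    - [[0,0.08,0],[0,0,0]]
    - [[0,0.15,0],[0,0,0]]
    - [[0,0.22,0],[0,0,0]]
    - [[0,0.28,0],[0,0,0]]
    - [[0,0.28,0],[0,0,0]]

```text
time_s: 13.55
tcp_pos: [0.4796, -0.2087, 0.1104]
orientation: [-180.0, 0.1, 88.7]
ft_force: [-6.4, -0.0, 6.2]
opening: 0.004
gripper_force: 3.4
```

Call:
drive_tool:
  series:
    - [[0,0.06,0],[0,0,0]]
    - [[0,0.12,0],[0,0,0]]
    - [[0,0.18,0],[0,0,0]]
    - [[0,0.18,0],[0,0,0]]

```text
time_s: 14.05
tcp_pos: [0.5139, -0.2091, 0.1087]
orientation: [-179.7, -0.0, 88.7]
ft_force: [-9.5, -1.6, -1.7]
opening: -0.001
gripper_force: 4.6
```

Call:
drive_tool:
  series:
    - [[0,0.03,0],[0,0,0]]
    - [[0,0.06,0],[0,0,0]]
    - [[0,0.08,0],[0,0,0]]
    - [[0,0.08,0],[0,0,0]]

```text
time_s: 14.55
tcp_pos: [0.5287, -0.2088, 0.1082]
orientation: [-179.5, -0.1, 88.7]
ft_force: [-11.5, 0.8, -2.9]
opening: -0.006
gripper_force: 4.6
```

Call:
drive_tool:
  series:
    - [[0,0.025,0],[0,0,0]]
    - [[0,0.05,0],[0,0,0]]
    - [[0,0.05,0],[0,0,0]]

```text
time_s: 14.92
tcp_pos: [0.5388, -0.2091, 0.1085]
orientation: [-179.6, -0.1, 88.7]
ft_force: [-11.1, -0.1, -2.0]
opening: -0.002
gripper_force: 5.1
```

Run:
```python
from rig import r
from fe import *
s=r.read_state();print(s["time_s"],s["tcp_pos"],s["ft_force"])
for n in("top","scene"):
  t=r.camera_info(n);r.read_camera(n)
  for d in r.outline_of("tensioner_handle",n)[:1]:
    v,u=np.nonzero(d["pixels"]);X=onz(t,np.c_[u,v],.136);print(n,d["score"],d["bbox"],X.min(0),X.max(0))
  print(n,"stop/0.78 bar ends",proj(t,[[.561,-.177,.1345],[.560,-.233,.1345],[.548,-.177,.141],[.547,-.233,.141]]).round(1).tolist())
```

```text
14.925 [ 0.53877313 -0.20910963  0.10845167] [-11.14386975  -0.14129825  -1.97818483]
top 0.46 [376.3, 142.6, 383.4, 151.2] [ 0.54762369 -0.18599153  0.136     ] [ 0.56247908 -0.17130863  0.136     ]
top stop/0.78 bar ends [[379.3, 144.7], [402.1, 145.2], [379.6, 149.6], [402.6, 150.1]]
scene 0.62 [244.6, 220.7, 283.3, 248.9] [ 0.54493012 -0.23812641  0.136     ] [ 0.62434691 -0.15143515  0.136     ]
scene stop/0.78 bar ends [[270.6, 226.4], [245.5, 229.5], [269.9, 220.3], [244.9, 223.3]]
```

Call:
drive_tool:
  series:
    - [[0,0.025,0],[0,0,0]]
    - [[0,0.04,0],[0,0,0]]
    - [[0,0.04,0],[0,0,0]]

```text
time_s: 15.5
tcp_pos: [0.5475, -0.2098, 0.1093]
orientation: [-179.7, -0.0, 88.6]
ft_force: [-10.2, -0.2, 1.3]
opening: -0.001
gripper_force: 6.9
```

Call:
drive_tool:
  series:
    - [[0,0.02,0],[0,0,0]]
    - [[0,0.03,0],[0,0,0]]
    - [[0,0.03,0],[0,0,0]]

```text
time_s: 15.88
tcp_pos: [0.5485, -0.2096, 0.1089]
orientation: [-179.0, -0.1, 88.6]
ft_force: [-33.8, -0.1, 9.8]
opening: -0.001
gripper_force: 16.6
```

At the stop. Ease the push slightly, let it settle, and check.

Call:
drive_tool:
  series:
    - [[0,-0.01,0],[0,0,0]]
    - [[0,-0.01,0],[0,0,0]]
    - [[0,-0.01,0],[0,0,0]]
    - [[0,-0.01,0],[0,0,0]]

```text
time_s: 16.38
tcp_pos: [0.5482, -0.2097, 0.1091]
orientation: [-179.3, -0.1, 88.6]
ft_force: [-24.4, -0.8, 5.8]
opening: -0.003
gripper_force: 13.1
```

Run:
```python
from rig import r
from fe import *
s=r.read_state();print(s["time_s"],s["tcp_pos"],s["ft_force"],s["joint_vel"].__repr__())
t=r.camera_info("scene");r.read_camera("scene")
for d in r.outline_of("tensioner_handle","scene")[:1]: print(d["score"],d["bbox"])
t=r.camera_info("top");r.read_camera("top")
for d in r.outline_of("roller","top")[:4]:
    v,u=np.nonzero(d["pixels"]);X=onz(t,np.c_[u,v],.095);print(d["score"],X.mean(0).round(4),X.min(0).round(4),X.max(0).round(4))
```

```text
16.375 [ 0.54822304 -0.20966918  0.10905399] [-24.40578861  -0.7670302    5.75608233] array([ 0.0070841 ,  0.00338537, -0.10004349,  0.08482265, -0.06498969,
       -0.01484712])
0.66 [244.6, 224.4, 283.5, 245.6]
0.74 [ 0.4762 -0.0234  0.095 ] [ 0.4604 -0.0997  0.095 ] [0.491  0.0682 0.095 ]
0.58 [0.1685 0.3138 0.095 ] [0.106  0.2465 0.095 ] [0.2364 0.3885 0.095 ]
```

```bash
python3 -c "
from rig import r
print(r.sign_off())"
```

```text
the job is handed in; nothing more can be done
None
```

I handed the job in at about 16.4 s. The roller lies free in both saddles with its pulley on the tensioner side, and the shut fingers hold the tensioner at its stop with about 24 N. No verdict came back from the judging.

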